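# Hang the parts caddy on the tool-board screw

### The arm

A 7-joint arm with a two-finger parallel gripper is mounted at the origin on the work surface. World frame = base frame: x ahead of the robot, y to its left, z up, the work surface at z = 0. Lengths are in m, angles in rad, forces in N, time in s.
With the tool pointing down it reaches from about 0.35 to 0.9 m from the base axis. Payload 7.2 kg.
Tool frame: the origin (TCP) lies midway between the tips of the shut fingers; the grasp point (between the pads) lies tcp_to_grasp behind it (tcp_to_grasp is the distance from the TCP to the grasp point, in m); z points along the fingers, y is the line along which they close (so a half turn about z gives the same grasp; the last joint's range is limited). The gripper opens to 85 mm and grips with 20 to 120 N. Pads are 22 mm wide; open, the fingers measure 114 mm over their backs; the gripper's body (76 mm by 85 mm) begins 54 mm behind the grasp point. The pads swing forward as they close: fully open they stand 13 mm farther back than shut.
Start: joints at [-1.335, 0.411, -0.013, 1.596, 0.006, 1.134, -0.082], TCP at [0.187, 0.596, 0.231] pointing down, gripper open.
Joint ranges: [-2.95, 2.95], [-0.29, 1.99], [-1.47, 1.44], [0.14, 2.54], [-1.03, 4.17], [0.13, 1.85], [-2.86, 2.86]. Speed limits (rad/s): [2.39, 2.39, 3.01, 3.01, 3.14, 3.14, 3.14].

### API

Orientations are given as a unit quaternion [w, x, y, z].
In Python, from plant import * gives the robot as it stands.
- The arm moves only by the shell command python3 -m inch 'ROWS' [OPENING] [FORCE]. ROWS is JSON, a list of rows, each an object of numbers: "dx", "dy", "dz": the shift along the tool's x, y, z in units of 300 mm (1.0 is 300 mm); "turn": the turn about the tool's z in units of 90 degrees (1.0 is 90 degrees). A call has 1 to 20 rows; each row is the pose to reach, as a shift and turn from the pose commanded when the call began, along the tool's axes at that moment; what a row does not reach only later rows make up. A row lasts 1/8 s, in which the tool goes at most 62.5 mm and 10.7 degrees, less where a joint would pass 70% of its speed; a pose out of reach is approached as far as the arm can. A call with a number of a shift or a turn outside -1 to 1 is refused whole. A call with a gripper value outside its range is refused whole. OPENING is the opening, from -1 (shut) to 1 (fully open), set as the call begins (- or left out, the last holds). The fingers move at their own pace and stop on an object; FORCE is the grip in N (left out, the last holds). Time passes only in rows, so rows that repeat a pose let the fingers close. It gives the time, the measured TCP pose, the force, the opening and the grip force at its end, in the units of the state.
- sense(): the state, without advancing time (a new reading comes with each control period).
- get_image(name): name is "scene" or "top" or "wrist"; returns the picture (400x640x3 uint8, red, green, blue); there is no depth.
- get_calibration(name): a dict with "K" (3x3 intrinsics, pixels), "T" (4x4, takes a point from camera to world coordinates); the wrist camera has in their place "hand_eye" (4x4, takes a point from camera to tool coordinates, whose origin is the TCP and whose axes are the flange's). Camera axes: x right, y up, looking along -z (the intrinsics and any distortion apply to the point x, -y, -z); pixel columns grow to the right and rows downward; lengths in m; the calibration is good to about 2 mm. A picture is of the moment at which its call begins: read the wrist's pose just before it. get_calibration takes no time and is no camera call.
- finish_job(): hands the job in; it is judged then, once.
The state is a dict: "clock": time; "q": joint angles; "joint_velocities": joint speeds; "joint_torque": joint torques, N m; "tool_pos": TCP position; "ee_rot": TCP orientation; "wrist_force": force on the tool from outside, world axes, zero at the start; "wrist_torque": the same for the moment, N m; "width": finger opening in m; "grip_force": force on a finger pad.
Only numpy, scipy, OpenCV 4.12 (cv2) and the standard library are available. Lean on these libraries where they do the work, as an engineer would, in place of code of your own. Each camera call takes 0.05 s, during which the arm holds its last target. There are 200 camera calls.

### The job

Hang the blue caddy on the screw in the upright tool board: pass the wide hole of its keyhole over the screw head until its back meets the board, then ease it down so that the screw runs up the narrow slot to its end, let go and leave it hanging level. The screw was driven by eye and stands up to a centimetre off the red cross, so feel for it and do not force anything: press on board and screw by no more than 18 N. Leave the glue bottle, the jar and the screwdriver where they are.

Things in the scene. Friction and masses are not known exactly. Their poses are not given: they have to be found in the camera images.
- caddy: Blue steel parts caddy, 0.28 kg, on the bench. Origin: bottom edge of its flat back, mid-width; x out of its front (away from the board when hung), y sideways, z up. Back plate 70 wide, 122 tall, 5 thick (x 0 to 5), with a keyhole on y = 0. Tray below: x 0 to 90, 84 wide, floor 5, rim to z 17. Orange grip fin on y = 0: 10 thick (y), x 50 to 85, up to z 75; pinch it from above.
- caddy_hole (a point): Centre of the keyhole's wide hole on the caddy's back face, (0, 0, 85) mm in the caddy's frame, axes as the caddy's. The hole is 24 wide and 24 tall with its lower corners cut at 45 degrees; from its flat top, 97 above the underside, a slot 11 wide runs up to its closed end 109 above the underside.
- caddy_seat (a point): Where the screw's axis lies when the slot's end is fully home on the shank, on the caddy's back face: (0, 0, 105) mm in the caddy's frame, so 20 mm above the hole's centre.
- caddy_grip (a point): Middle of the upper half of the orange fin: (67.5, 0, 60) mm in the caddy's frame.
- board: Fixed upright plywood tool board, 190 wide (y), 215 tall, 12 thick. Origin at the foot of its face, mid-width, on the bench; x out of the face (away from the robot, turned by its yaw), y sideways, z up. One steel screw stands straight out of the face: shank 8 diameter; head 16 diameter, 4 thick, its underside 9 to 11.5 off the face. The caddy hangs with its axes along the board's.
- cross (a point): Centre of the red cross marked on the board's face, 170 mm above the bench, where the screw was meant to be; axes as the board's. The screw itself is not tracked: its axis is up to 10 mm sideways (y) and up to 6 mm up or down (z) from the cross, differently each time.
- glue: Bystander: white glue bottle with red cap, 48 in diameter, 110 tall, standing; origin under its centre.
- jar: Bystander: blue jar with red lid, 56 in diameter, 55 tall, standing; origin under its centre.
- driver: Bystander: yellow screwdriver 180 long lying on the bench along its x; origin under its middle.
Mind the look-alikes: they are no part of the job. Of the things that look like the caddy, the middle-sized one is meant.

How it is judged:
On the way, in this order (a step that is already met when the one before it is completed fails the run):
1. the caddy is lifted off the bench (height (world z) of caddy above 0.04 m), for 0.1 s.
2. the screw head is through the wide hole: the caddy's back within 9 mm of the board's face, the hole's centre within 16 mm sideways and 12 mm in height of the cross (x of caddy_hole in the frame of cross below 0.009 m and y of caddy_hole in the frame of cross between -0.016 and 0.016 m and z of caddy_hole in the frame of cross between -0.012 and 0.012 m), for 0.1 s.
At the end, for the whole second after the job is handed in: The caddy hangs at rest from the screw, released: its slot-end point within 14 mm sideways and 9 mm in height of the red cross (the screw's own offset included), top and foot of its back within 9 mm of the board's face, upright within 0.12 rad (7 degrees), its weight borne by board and screw (y of caddy_seat in the frame of cross between -0.014 and 0.014 m and z of caddy_seat in the frame of cross between -0.009 and 0.009 m and x of caddy_seat in the frame of cross between -0.004 and 0.009 m and x of caddy in the frame of board between -0.004 and 0.009 m and angle between caddy's own z axis and vertical below 0.12 rad and contact force between caddy and board above 1 N and linear speed of caddy below 0.02 m/s and angular speed of caddy below 0.2 rad/s); the robot touches nothing.
It fails at once if the caddy presses on the board or screw with more than 18 N (contact force between caddy and board above 18 N).
It fails at once if the robot presses on the board or its screw with more than 5 N (contact force between any of the arm, the fingers and board above 5 N).
It fails at once if glue bottle, jar or screwdriver moved by more than 20 mm (distance of any of glue, jar, driver from where it was at the start of the episode above 0.02 m).
It also fails if it takes over 67 s, if anything falls off the work surface, if the arm or the gripper's body presses on something with over 40 N, if the wrist force passes 120 N, or if a joint passes its speed limit or range.

## Working session

There is one attempt and no reset: what is moved stays moved. The work goes in short steps, Python scripts to look and compute and a shell command to move; the robot and the scene stay as the last step left them, time stands still between calls to the robot, and variables do not carry over. Pictures are saved under pics/ and viewed, at most 10 in all, crops included, and the job is handed in when it is done.

```bash
mkdir -p pics; python3 - <<'E'
from plant import *
import cv2
s=sense();print({k:s[k] for k in('clock','tool_pos','ee_rot','wrist_force','width')})
for n in('scene','top'):
    cv2.imwrite(f'pics/{n}0.png',get_image(n)[:,:,::-1]);c=get_calibration(n);print(n,c)
print(get_calibration('wrist'))
E
ls
```

```text
{'clock': 0.0, 'tool_pos': array([0.18687896, 0.59587604, 0.23041511]), 'ee_rot': array([-4.55847223e-05,  1.51298716e-01,  9.88487734e-01, -8.34398378e-04]), 'wrist_force': array([-0.85429558,  0.30637999, -0.79882097]), 'width': 0.08545957662544222}
scene {'K': array([[399.63865513,   0.        , 317.45519269],
       [  0.        , 399.63865513, 200.08266386],
       [  0.        ,   0.        ,   1.        ]]), 'T': array([[-0.05202142, -0.59269068,  0.80374842,  1.29125338],
       [ 0.99863268, -0.02672226,  0.0449298 ,  0.15382721],
       [-0.0051515 ,  0.80498676,  0.59327041,  0.69802923],
       [ 0.        ,  0.        ,  0.        ,  1.        ]])}
top {'K': array([[461.66826341,   0.        , 312.94556967],
       [  0.        , 461.66826341, 202.0145227 ],
       [  0.        ,   0.        ,   1.        ]]), 'T': array([[ 0.02208995,  0.9954979 , -0.09217357,  0.45905203],
       [-0.99974129,  0.02149567, -0.00743537,  0.11158453],
       [-0.00542057,  0.09231397,  0.99571519,  1.09792644],
       [ 0.        ,  0.        ,  0.        ,  1.        ]])}
{'K': array([[282.08893872,   0.        , 320.86217477],
       [  0.        , 282.08893872, 200.10882793],
       [  0.        ,   0.        ,   1.        ]]), 'hand_eye': array([[ 3.06017367e-04,  9.58049579e-01,  2.86602356e-01,
         7.23085297e-02],
       [ 9.99999911e-01, -2.09553008e-04, -3.67251582e-04,
         5.20010560e-04],
       [-2.91786837e-04,  2.86602443e-01, -9.58049558e-01,
        -1.43636918e-01],
       [ 0.00000000e+00,  0.00000000e+00,  0.00000000e+00,
         1.00000000e+00]])}
pics
```

View pics/scene0.png

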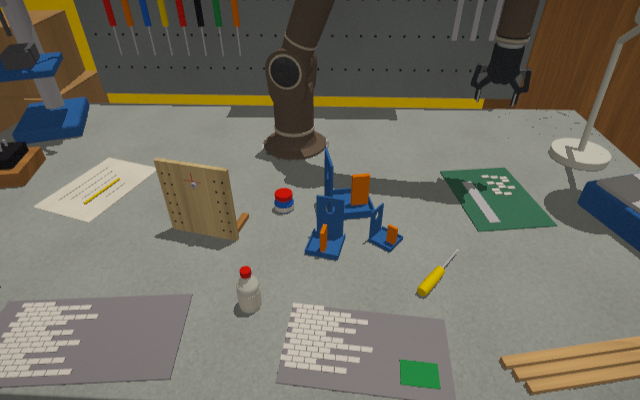

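View pics/top0.png

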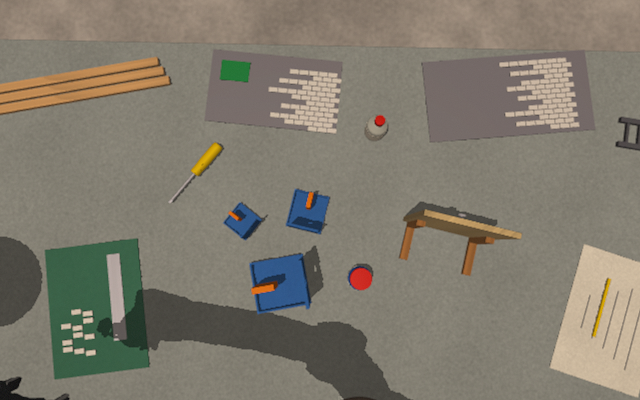

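Scene: three blue caddies; the middle-sized one is at scene (325,228), top (309,210). The board is at scene (197,198), with the cross near (193,183); the jar is at top (361,278), the glue at (377,126) and the driver at (200,170). I'll enlarge next.

```bash
python3 - <<'E'
import cv2,numpy as np
t=cv2.imread('pics/top0.png');s=cv2.imread('pics/scene0.png')
def c(im,u,v,w,h,k):return cv2.resize(im[v:v+h,u:u+w],None,fx=k,fy=k,interpolation=cv2.INTER_CUBIC)
A=c(t,280,180,60,60,5);B=c(t,400,195,125,75,4)[:300]
C=c(s,300,190,60,70,4)[:280];D=c(s,150,152,105,90,5)[:280*2]
o=np.zeros((600,800,3),np.uint8)
o[:300,:300]=A;o[:300,300:800]=B;o[300:580,:240]=C
D=c(s,155,155,130,75,4);o[300:600,250:770]=D
cv2.imwrite('pics/z.png',o)
E
```

```text
(no output)
```

View pics/z.png

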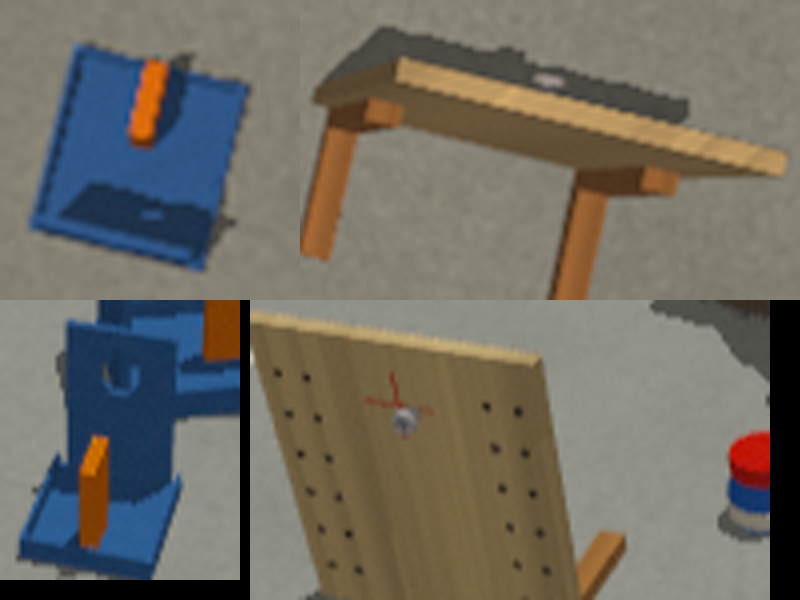

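```bash
cat > h.py <<'E'
from plant import *
import numpy as np
from scipy.optimize import least_squares
from scipy.spatial.transform import Rotation as R
CAL={n:get_calibration(n) for n in('scene','top')}
def proj(n,p):
    K,T=CAL[n]['K'],CAL[n]['T'];c=(np.asarray(p)-T[:3,3])@T[:3,:3];c=c*[1,-1,-1]
    u=c@K.T;return u[...,:2]/u[...,2:]
def place(P,p):
    c,s=np.cos(P[2]),np.sin(P[2]);p=np.asarray(p,float)
    return p@np.array([[c,s,0],[-s,c,0],[0,0,1]])+[P[0],P[1],0]
def fit(obs,x0):
    f=lambda P:np.concatenate([proj(n,place(P,p))-px for n,p,px in obs])
    r=least_squares(f,x0,loss='soft_l1');return r.x,f(r.x).reshape(-1,2)
E
python3 - <<'E'
from h import *
t=lambda x,y:(280+x/5,180+y/5); s=lambda x,y:(300+x/4,190+(y-300)/4)
r=.017
cad=[('top',[.09,.042,r],t(80,45)),('top',[.09,-.042,r],t(247,87)),('top',[0,-.042,r],t(205,268)),('top',[0,.042,r],t(33,225)),
('top',[.085,0,.075],t(155,62)),
('scene',[0.002,-.035,.122],s(67,322)),('scene',[0.002,.035,.122],s(176,342)),('scene',[.09,-.042,0],s(20,555)),('scene',[.09,.042,0],s(150,578))]
P,e=fit(cad,[.45,.1,-.2]);print('caddy',P,e.round(1).tolist());print(place(P,[.0675,0,.06]))
b=lambda x,y:(400+(x-300)/4,195+y/4); d=lambda x,y:(155+(x-250)/4,155+(y-300)/4)
bo=[('top',[0,.095,.215],b(400,58)),('top',[0,-.095,.215],b(788,152)),('scene',[0,.095,.215],d(540,365)),('scene',[0,0,.17],d(398,406)),('scene',[0,.095,0],(237,238))]
B,e=fit(bo,[.42,-.15,-.25]);print('board',B,e.round(1).tolist())
f=lambda q:proj('scene',place(B,[.0145,q[0],.17+q[1]]))-d(403,420)
q=least_squares(f,[0,0]).x;print('screw off',q);print('cross',place(B,[0,0,.17]))
g=lambda u,v,z:least_squares(lambda p:proj('top',[p[0],p[1],z])-[u,v],[.4,0]).x
print('glue',g(379,121,.11),'jar',g(361,278,.055),'small',g(242,221,.02),'big',g(280,283,.03))
E
```

```text
caddy [ 0.49333512  0.1409416  -0.21699366] [[-1.0, -0.5], [0.3, -0.6], [-0.3, 0.5], [-0.8, 0.6], [0.6, -0.5], [-0.4, -1.0], [0.0, -1.7], [-0.5, 0.0], [-0.1, 0.6]]
[0.55925219 0.1264092  0.06      ]
board [ 0.51080282 -0.18901522 -0.21571948] [[-0.3, -0.1], [0.4, -0.2], [-1.4, -1.2], [0.4, -0.9], [0.8, 2.5]]
screw off [ 0.01002281 -0.00151485]
cross [ 0.51080282 -0.18901522  0.17      ]
glue [ 0.7311814  -0.02127547] jar [0.38751969 0.00830547] small [0.51068878 0.28447938] big [0.37033398 0.19077528]
```

```bash
cat >> h.py <<'E'
CAD=np.array([.49334,.14094,-.21699]);BRD=np.array([.5108,-.1890,-.2157])
def go(world,yaw=None):
    """shift (units) and turn (units) from the current pose to a TCP target"""
    s=sense();w=s['ee_rot'];M=R.from_quat([*w[1:],w[0]]).as_matrix()
    d=M.T@(np.asarray(world)-s['tool_pos'])/.3
    if yaw is None:return d.round(3)
    a=np.arctan2(M[1,1],M[0,1]);t=-(yaw+np.pi/2-a)/(np.pi/2)
    return d.round(3),round(t,3)
E
python3 - <<'E'
from h import *
import plant
print(tcp_to_grasp, go([.559,.1264,.13],CAD[2]))
E
```

```text
0.0187 (array([-1.652, -1.122,  0.337]), np.float64(-0.055))
```

```bash
python3 -m inch '[{"dx":-0.17,"dy":-0.11},{"dx":-0.34,"dy":-0.22},{"dx":-0.51,"dy":-0.34},{"dx":-0.68,"dy":-0.45},{"dx":-0.83,"dy":-0.56}]' 1 && python3 -m inch '[{"dx":-0.17,"dy":-0.11},{"dx":-0.34,"dy":-0.22},{"dx":-0.51,"dy":-0.34},{"dx":-0.68,"dy":-0.45,"turn":-0.03},{"dx":-0.82,"dy":-0.56,"turn":-0.055},{"dx":-0.82,"dy":-0.56,"turn":-0.055},{"dx":-0.82,"dy":-0.56,"turn":-0.055}]'
python3 - <<'E'
from h import *
import cv2
s=sense();print(s['clock'],s['tool_pos'],s['ee_rot'],s['wrist_force']);im=get_image('wrist')
cv2.imwrite('pics/w1.png',im[:,:,::-1])
print(go([.559,.1264,.13],CAD[2]))
E
```

```text
0.1 [0.18687475 0.5959338  0.23052404] [-6.69318416e-05  1.51297960e-01  9.88487919e-01 -7.46113885e-04] [-0.18548714 -0.3232578  -0.18812003]
(array([-1.652, -1.122,  0.337]), np.float64(-0.055))invalid input at $[0]: expected keys dx, dy, dz, turn
```

View pics/w1.png

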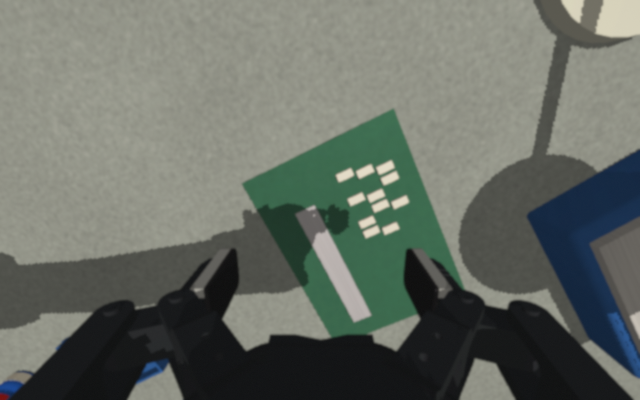

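The wrist picture shows only the start view (green mat), because the call was refused: every row needs all four keys.

```bash
python3 -m inch '[{"dx":-0.17,"dy":-0.11,"dz":0,"turn":0},{"dx":-0.34,"dy":-0.22,"dz":0,"turn":0},{"dx":-0.51,"dy":-0.34,"dz":0,"turn":0},{"dx":-0.68,"dy":-0.45,"dz":0,"turn":0},{"dx":-0.83,"dy":-0.56,"dz":0,"turn":0}]' 1 && python3 -m inch '[{"dx":-0.17,"dy":-0.11,"dz":0,"turn":0},{"dx":-0.34,"dy":-0.22,"dz":0,"turn":0},{"dx":-0.51,"dy":-0.34,"dz":0,"turn":0},{"dx":-0.68,"dy":-0.45,"dz":0,"turn":-0.03},{"dx":-0.82,"dy":-0.56,"dz":0,"turn":-0.055},{"dx":-0.82,"dy":-0.56,"dz":0,"turn":-0.055},{"dx":-0.82,"dy":-0.56,"dz":0,"turn":-0.055}]'
python3 - <<'E'
from h import *
import cv2
s=sense();print(s['clock'],s['tool_pos'],s['ee_rot'],s['wrist_force']);im=get_image('wrist')
cv2.imwrite('pics/w2.png',im[:,:,::-1])
print(go([.559,.1264,.13],CAD[2]))
E
```

```text
clock: 0.78
tool_pos: [0.3756, 0.3596, 0.2313]
ee_rot: [0.0, 0.152, 0.988, 0.0]
wrist_force: [-0.1, 0.1, -0.3]
width: 0.0854
grip_force: 0.0
clock: 1.65
tool_pos: [0.5583, 0.128, 0.2309]
ee_rot: [-0.001, 0.109, 0.994, 0.0]
wrist_force: [0.2, 1.2, 0.1]
width: 0.0855
grip_force: 0.0
1.65 [0.55834118 0.12804009 0.23088343] [-5.39581421e-04  1.08747390e-01  9.94069266e-01  8.83741732e-05] [0.20163529 1.17850741 0.11479096]
(array([-0.005, -0.007,  0.337]), np.float64(0.0))
```

View pics/w2.png

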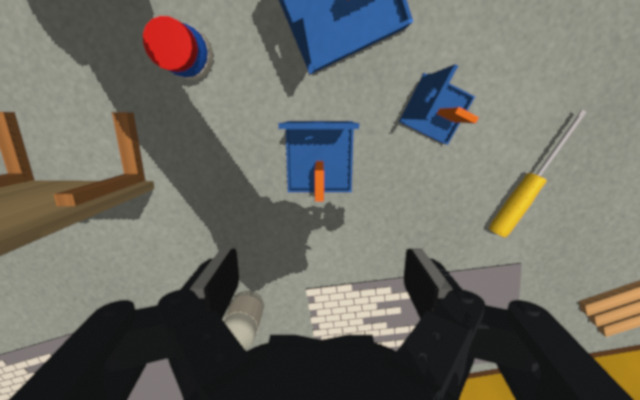

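The caddy sits square in the view: fin at (319,180), plate top edge level at row 123. I'll descend and grip.

```bash
python3 -m inch '[{"dx":-0.005,"dy":-0.007,"dz":0.15,"turn":0},{"dx":-0.005,"dy":-0.007,"dz":0.3,"turn":0},{"dx":-0.005,"dy":-0.007,"dz":0.42,"turn":0},{"dx":-0.005,"dy":-0.007,"dz":0.52,"turn":0},{"dx":-0.005,"dy":-0.007,"dz":0.6,"turn":0},{"dx":-0.005,"dy":-0.007,"dz":0.63,"turn":0},{"dx":-0.005,"dy":-0.007,"dz":0.63,"turn":0}]' && python3 -m inch '[{"dx":0,"dy":0,"dz":0,"turn":0},{"dx":0,"dy":0,"dz":0,"turn":0},{"dx":0,"dy":0,"dz":0,"turn":0},{"dx":0,"dy":0,"dz":0,"turn":0},{"dx":0,"dy":0,"dz":0,"turn":0},{"dx":0,"dy":0,"dz":0,"turn":0},{"dx":0,"dy":0,"dz":0,"turn":0},{"dx":0,"dy":0,"dz":0,"turn":0}]' -1 60
```

```text
clock: 2.58
tool_pos: [0.5593, 0.1263, 0.0422]
ee_rot: [-0.0, 0.108, 0.994, 0.0]
wrist_force: [-0.2, -0.4, 1.0]
width: 0.0852
grip_force: 0.0
clock: 3.58
tool_pos: [0.56, 0.1254, 0.0426]
ee_rot: [0.0, 0.108, 0.994, 0.0]
wrist_force: [-0.7, 0.6, 5.7]
width: 0.0092
grip_force: 59.2
```

```bash
python3 - <<'E'
from h import *
print('yaw',go([.56,.1254,.13],BRD[2]))
w=place(BRD,[.0675+.05,.010,.1275]);print(w,go(w,BRD[2]))
E
python3 -m inch '[{"dx":0,"dy":0,"dz":-0.05,"turn":0},{"dx":-0.05,"dy":0,"dz":-0.15,"turn":0},{"dx":-0.12,"dy":0,"dz":-0.25,"turn":0},{"dx":-0.19,"dy":0,"dz":-0.28,"turn":0},{"dx":-0.22,"dy":0,"dz":-0.28,"turn":0},{"dx":-0.22,"dy":0,"dz":-0.28,"turn":0}]'
python3 - <<'E'
from h import *
w=place(BRD,[.0675+.05,.010,.1275]);print(w,go(w,BRD[2]))
E
```

```text
yaw (array([-0.   ,  0.   , -0.291]), np.float64(-0.001))
[ 0.62771746 -0.2043804   0.1275    ] (array([-0.458, -1.025, -0.283]), np.float64(-0.001))
clock: 4.32
tool_pos: [0.6236, 0.1107, 0.1254]
ee_rot: [-0.001, 0.109, 0.994, -0.0]
wrist_force: [-1.1, -0.1, -2.5]
width: 0.009
grip_force: 58.7
[ 0.62771746 -0.2043804   0.1275    ] (array([-0.24 , -1.023, -0.006]), np.float64(-0.001))
```

```bash
python3 -m inch '[{"dx":-0.06,"dy":0,"dz":-0.15,"turn":0},{"dx":-0.15,"dy":-0.1,"dz":-0.2,"turn":0},{"dx":-0.24,"dy":-0.25,"dz":-0.2,"turn":0},{"dx":-0.24,"dy":-0.42,"dz":-0.2,"turn":0},{"dx":-0.24,"dy":-0.6,"dz":-0.2,"turn":0},{"dx":-0.24,"dy":-0.76,"dz":-0.2,"turn":0},{"dx":-0.24,"dy":-0.88,"dz":-0.12,"turn":0},{"dx":-0.24,"dy":-0.96,"dz":-0.05,"turn":0},{"dx":-0.24,"dy":-1.0,"dz":-0.006,"turn":0},{"dx":-0.24,"dy":-1.0,"dz":-0.006,"turn":0},{"dx":-0.24,"dy":-1.0,"dz":-0.006,"turn":0}]'
python3 - <<'E'
from h import *
import cv2
s=sense();print(s['tool_pos'],s['ee_rot'],s['wrist_force']);np.save('wf.npy',s['wrist_force'])
w=place(BRD,[.0675+.05,.010,.1275]);print(go(w,BRD[2]))
a=get_image('wrist')[:,:,::-1];b=get_image('scene')[:,:,::-1];cv2.imwrite('pics/w3f.png',a);cv2.imwrite('pics/s3f.png',b)
c=cv2.resize(a[:250,160:480],None,fx=2,fy=2,interpolation=cv2.INTER_CUBIC)[:300]
d=cv2.resize(b[140:240,120:280],None,fx=4,fy=4,interpolation=cv2.INTER_CUBIC)[:300]
o=np.zeros((600,640,3),np.uint8)
o[:300]=cv2.resize(a[0:150,160:480],None,fx=2,fy=2,interpolation=cv2.INTER_CUBIC);o[300:]=cv2.resize(b[150:225,130:290],None,fx=4,fy=4,interpolation=cv2.INTER_CUBIC)
cv2.imwrite('pics/z3.png',o)
E
```

```text
clock: 5.7
tool_pos: [0.6307, -0.1956, 0.1286]
ee_rot: [0.0, 0.108, 0.994, 0.0]
wrist_force: [-0.4, 0.5, -2.3]
width: 0.0094
grip_force: 59.2
[ 0.63069214 -0.19558061  0.1285532 ] [3.40610034e-04 1.07560181e-01 9.94198396e-01 4.91128767e-04] [-0.42925238  0.5154351  -2.29576976]
(array([ 0.003, -0.031,  0.003]), np.float64(0.0))
```

View pics/z3.png

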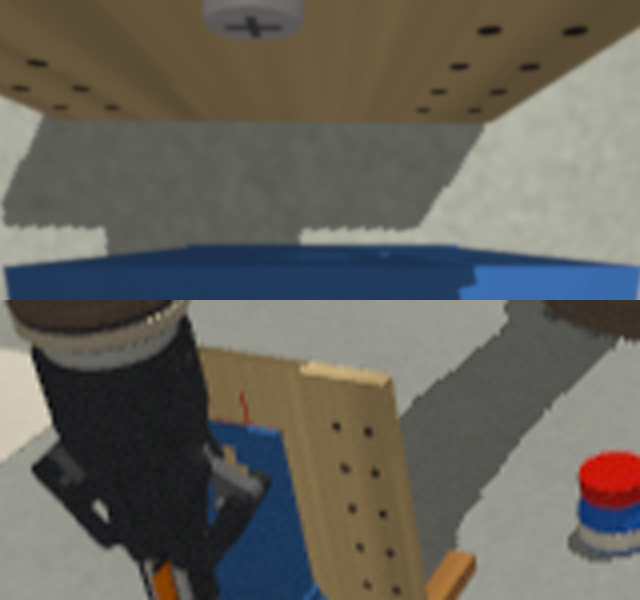

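Wrist view: the screw head is at full-image (286,14) and the plate's middle at u≈321, so the screw lies about 10.5 mm to the tool's −y, at board y ≈ +9 mm. That agrees with the scene estimate. I'll shift and close in.

```bash
python3 -m inch '[{"dx":0.02,"dy":-0.02,"dz":0.002,"turn":0},{"dx":0.05,"dy":-0.035,"dz":0.003,"turn":0},{"dx":0.08,"dy":-0.035,"dz":0.003,"turn":0},{"dx":0.09,"dy":-0.035,"dz":0.003,"turn":0},{"dx":0.09,"dy":-0.035,"dz":0.003,"turn":0},{"dx":0.09,"dy":-0.035,"dz":0.003,"turn":0}]'
cat >> h.py <<'E'
def st():
    s=sense();c,n=np.cos(BRD[2]),np.sin(BRD[2]);M=np.array([[c,n,0],[-n,c,0],[0,0,1]])
    print(round(s['clock'],2),'board frame TCP mm',(M@(s['tool_pos']-[BRD[0],BRD[1],0])*1e3).round(1),'F',(M@s['wrist_force']).round(1),'T',(M@s['wrist_torque']).round(2),'w',round(s['width']*1e3,1))
E
python3 - <<'E'
from h import *
import cv2
st();a=get_image('wrist')[:,:,::-1];cv2.imwrite('pics/z4.png',cv2.resize(a[0:200,160:480],None,fx=2,fy=2,interpolation=cv2.INTER_CUBIC))
E
```

```text
clock: 6.55
tool_pos: [0.6016, -0.2017, 0.1273]
ee_rot: [0.0, 0.108, 0.994, 0.0]
wrist_force: [-0.1, -0.0, -3.7]
width: 0.0091
grip_force: 59.2
6.55 board frame TCP mm [ 91.4   7.1 127.3] F [-0.1 -0.  -3.7] T [-0.05 -0.12  0.  ] w 9.1
```

View pics/z4.png

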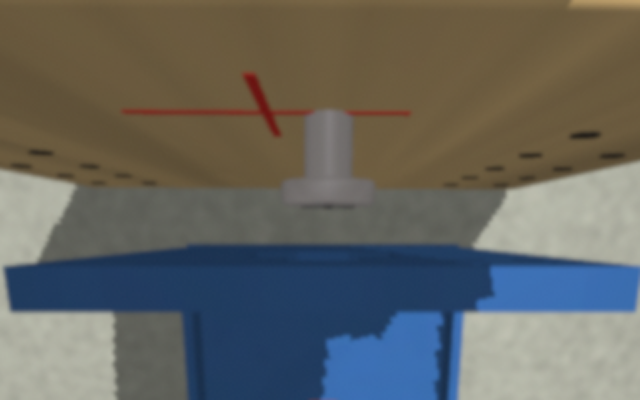

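The screw head centre is at zoomed (329,190) and the caddy's middle at 322, so the screw is 1.2 mm to +y and roughly 1 mm below the cross. The back is about 9 mm from the head. I'll go in gently.

```bash
python3 -m inch '[{"dx":0.01,"dy":0.004,"dz":0.002,"turn":0},{"dx":0.02,"dy":0.004,"dz":0.002,"turn":0},{"dx":0.03,"dy":0.004,"dz":0.002,"turn":0},{"dx":0.035,"dy":0.004,"dz":0.002,"turn":0},{"dx":0.04,"dy":0.004,"dz":0.002,"turn":0},{"dx":0.04,"dy":0.004,"dz":0.002,"turn":0},{"dx":0.04,"dy":0.004,"dz":0.002,"turn":0}]' >/dev/null; python3 -c "
from h import *
st()"
```

```text
7.47 board frame TCP mm [ 79.2   8.1 126.6] F [-0.2 -0.2 -3. ] T [-0.02 -0.09 -0.01] w 9.4
```

```bash
python3 -m inch '[{"dx":0.004,"dy":0,"dz":0,"turn":0},{"dx":0.008,"dy":0,"dz":0,"turn":0},{"dx":0.012,"dy":0,"dz":0,"turn":0},{"dx":0.016,"dy":0,"dz":0,"turn":0},{"dx":0.02,"dy":0,"dz":0,"turn":0},{"dx":0.02,"dy":0,"dz":0,"turn":0}]' >/dev/null; python3 -c "
from h import *
st()"; python3 -m inch '[{"dx":0.003,"dy":0,"dz":0,"turn":0},{"dx":0.006,"dy":0,"dz":0,"turn":0},{"dx":0.006,"dy":0,"dz":0,"turn":0}]' >/dev/null; python3 -c "
from h import *
st()"
```

```text
8.22 board frame TCP mm [ 73.    8.1 126.6] F [-0.  -0.  -3.4] T [ 0.01 -0.09  0.  ] w 9.1
8.6 board frame TCP mm [ 71.2   8.1 126.6] F [-0.1 -0.6 -2.5] T [ 0.04 -0.14  0.01] w 9.5
```

```bash
python3 -m inch '[{"dx":0.002,"dy":0,"dz":0,"turn":0},{"dx":0.004,"dy":0,"dz":0,"turn":0},{"dx":0.004,"dy":0,"dz":0,"turn":0}]' >/dev/null; python3 -c "
from h import *
st()"; python3 -m inch '[{"dx":0.002,"dy":0,"dz":0,"turn":0},{"dx":0.004,"dy":0,"dz":0,"turn":0},{"dx":0.004,"dy":0,"dz":0,"turn":0}]' >/dev/null; python3 -c "
from h import *
st()"
```

```text
8.97 board frame TCP mm [ 70.    8.  126.6] F [-0.7  0.6 -2.2] T [-0.01 -0.11 -0.03] w 9.1
9.35 board frame TCP mm [ 69.5   8.  126.7] F [ 3.7  0.1 -5.1] T [-0.14 -0.88 -0.11] w 9.3
```

The back meets the board (3.7 N) about where it was expected to. I'll ease off slightly and lower.

```bash
python3 -m inch '[{"dx":-0.003,"dy":0,"dz":0,"turn":0},{"dx":-0.003,"dy":0.001,"dz":0.005,"turn":0},{"dx":-0.003,"dy":0.001,"dz":0.01,"turn":0},{"dx":-0.003,"dy":0.001,"dz":0.015,"turn":0},{"dx":-0.003,"dy":0.001,"dz":0.02,"turn":0},{"dx":-0.003,"dy":0.001,"dz":0.02,"turn":0},{"dx":-0.003,"dy":0.001,"dz":0.02,"turn":0}]' >/dev/null; python3 -c "
from h import *
st()"; python3 -m inch '[{"dx":0,"dy":0,"dz":0.003,"turn":0},{"dx":0,"dy":0,"dz":0.006,"turn":0},{"dx":0,"dy":0,"dz":0.009,"turn":0},{"dx":0,"dy":0,"dz":0.012,"turn":0},{"dx":0,"dy":0,"dz":0.012,"turn":0}]' >/dev/null; python3 -c "
from h import *
st()"
```

```text
10.22 board frame TCP mm [ 69.8   8.4 120.6] F [ 0.9  0.3 -3.2] T [ 0.02 -0.07  0.02] w 9.0
10.85 board frame TCP mm [ 69.7   8.4 116.9] F [ 0.  -0.1 -4. ] T [-0.05 -0.06  0.02] w 9.2
```

```bash
for i in 1 2; do python3 -m inch '[{"dx":0,"dy":0,"dz":0.003,"turn":0},{"dx":0,"dy":0,"dz":0.006,"turn":0},{"dx":0,"dy":0,"dz":0.009,"turn":0},{"dx":0,"dy":0,"dz":0.009,"turn":0}]' >/dev/null; python3 -c "
from h import *
st()"; done
```

```text
11.35 board frame TCP mm [ 69.7   8.4 114.2] F [-0.  -0.  -2.4] T [-0.01 -0.09  0.03] w 8.9
11.85 board frame TCP mm [ 69.7   8.3 111.5] F [ 0.6  0.4 -2.4] T [-0.   -0.12 -0.  ] w 9.0
```

The screw is in the slot (15 mm down, no resistance). Slow down for the end.

```bash
for i in 1 2; do python3 -m inch '[{"dx":0,"dy":0,"dz":0.002,"turn":0},{"dx":0,"dy":0,"dz":0.004,"turn":0},{"dx":0,"dy":0,"dz":0.006,"turn":0},{"dx":0,"dy":0,"dz":0.006,"turn":0}]' >/dev/null; python3 -c "
from h import *
st()"; done
```

```text
12.35 board frame TCP mm [ 69.8   8.4 109.7] F [-0.2  0.2 -3. ] T [-0.03 -0.11  0.  ] w 9.4
12.85 board frame TCP mm [ 69.8   8.4 107.9] F [ 1.2  0.2 -2.9] T [-0.04 -0.06  0.05] w 9.2
```

```bash
for i in 1 2; do python3 -m inch '[{"dx":0,"dy":0,"dz":0.002,"turn":0},{"dx":0,"dy":0,"dz":0.003,"turn":0},{"dx":0,"dy":0,"dz":0.003,"turn":0}]' >/dev/null; python3 -c "
from h import *
st()"; done
```

```text
13.22 board frame TCP mm [ 69.8   8.4 107.1] F [ 0.1  0.4 -2.2] T [-0.02 -0.07  0.04] w 9.1
13.6 board frame TCP mm [ 69.8   8.4 106.1] F [ 0.2 -0.4 -3.1] T [ 0.   -0.12 -0.04] w 8.9
```

```bash
for i in 1 2; do python3 -m inch '[{"dx":0,"dy":0,"dz":0.002,"turn":0},{"dx":0,"dy":0,"dz":0.003,"turn":0},{"dx":0,"dy":0,"dz":0.003,"turn":0}]' >/dev/null; python3 -c "
from h import *
st()"; done
```

```text
13.97 board frame TCP mm [ 69.8   8.4 105.3] F [ 0.1 -0.2 -3. ] T [-0.03 -0.08  0.  ] w 9.1
14.35 board frame TCP mm [ 69.7   8.4 104.7] F [-2.1  0.3  2.3] T [ 0.09  0.6  -0.05] w 9.2
```

Seated (vertical force went from −3 to +2.3 N). I'll release and rise.

```bash
python3 -m inch '[{"dx":0,"dy":0,"dz":0,"turn":0},{"dx":0,"dy":0,"dz":0,"turn":0},{"dx":0,"dy":0,"dz":0,"turn":0},{"dx":0,"dy":0,"dz":0,"turn":0},{"dx":0,"dy":0,"dz":0,"turn":0},{"dx":0,"dy":0,"dz":0,"turn":0}]' 0.3 && python3 -m inch '[{"dx":0,"dy":0,"dz":-0.05,"turn":0},{"dx":0,"dy":0,"dz":-0.12,"turn":0},{"dx":0,"dy":0,"dz":-0.22,"turn":0},{"dx":-0.1,"dy":0,"dz":-0.35,"turn":0},{"dx":-0.2,"dy":0.15,"dz":-0.45,"turn":0},{"dx":-0.2,"dy":0.32,"dz":-0.5,"turn":0},{"dx":-0.2,"dy":0.5,"dz":-0.5,"turn":0},{"dx":-0.2,"dy":0.6,"dz":-0.5,"turn":0},{"dx":-0.2,"dy":0.6,"dz":-0.5,"turn":0},{"dx":-0.2,"dy":0.6,"dz":-0.5,"turn":0}]'
python3 - <<'E'
from h import *
import cv2
b=get_image('scene')[:,:,::-1];t=get_image('top')[:,:,::-1]
cv2.imwrite('pics/z5.png',np.hstack([cv2.resize(b[140:290,130:290],None,fx=2.5,fy=2.5),cv2.resize(t[100:250,380:540],None,fx=2.5,fy=2.5)]))
E
```

```text
clock: 15.1
tool_pos: [0.5808, -0.1957, 0.1044]
ee_rot: [0.0, 0.108, 0.994, 0.0]
wrist_force: [-0.0, -0.2, 0.8]
width: 0.0558
grip_force: 0.0
clock: 16.35
tool_pos: [0.678, -0.0343, 0.2552]
ee_rot: [0.0, 0.109, 0.994, -0.0]
wrist_force: [0.8, -0.7, -0.8]
width: 0.0554
grip_force: 0.0
```

View pics/z5.png

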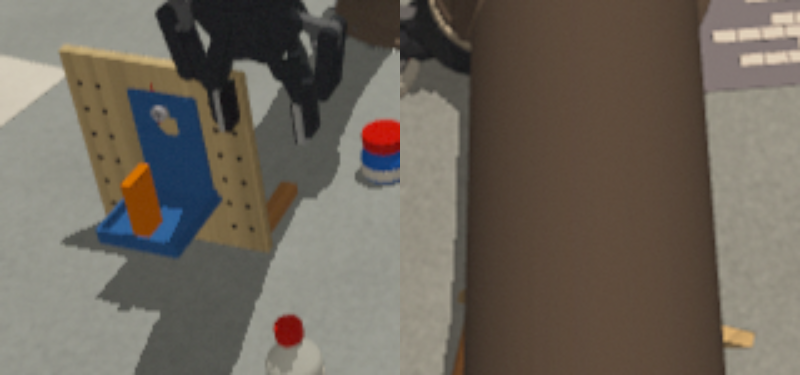

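The caddy hangs level, flat on the board, with the screw head above the hole at zoomed (160,113) and the gripper clear.

```bash
python3 -c "
from plant import *
print(finish_job())"
```

```text
the job is handed in; nothing more can be done
None
```

The blue caddy hangs level and released on the screw, with its back flat on the board, and the job was handed in at about 16 s of the 67 s allowed; the verdict was not shown.

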